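Pack and snap shut a food tub

ROBOT

A 6-joint arm with a two-finger parallel gripper is mounted at the origin on the work surface. World frame = base frame: x ahead of the robot, y to its left, z up, the work surface at z = 0. Lengths are in m, angles in rad, forces in N, time in s.
With the tool pointing down it reaches from about 0.35 to 0.725 m from the base axis. Payload 6 kg.
Tool frame: the origin (TCP) lies at the very end of the fingers, on their centre line; the grasp point (between the pads) lies 19 mm behind it; z points along the fingers, y is the line along which they close (so a half turn about z gives the same grasp; the last joint's range is limited). The gripper opens to 85 mm and grips with 20 to 120 N. Pads are 22 mm wide; open, the fingers measure 114 mm over their backs; the gripper's body (76 mm by 85 mm) begins 54 mm behind the grasp point. The pads swing forward as they close: fully open they stand 13 mm farther back than shut.
Start: joints at [1.555, 0.04, 0.085, 0, -1.615, -0.334], TCP at [0.206, 0.564, 0.202] pointing down, gripper open.
Joint ranges: [-2.56, 2.56], [-1.29, 2.01], [-1.08, 1.49], [-3.29, 1.98], [-2.81, -0.18], [-2.99, 2.99]. Speed limits (rad/s): [2.57, 2.57, 3.01, 3.14, 3.14, 3.14].

INTERFACE

Orientations are given as a unit quaternion [w, x, y, z].
In Python, from rig import bot gives the robot as it stands. The module is installed in compiled form; this text tells all that it offers. Calls block until the motion is done:
- bot.move_pose(position, orientation): joint-space move of the TCP to a pose.
- bot.movel(position, rotation=None, max_speed=0.15): straight line of the TCP; rotation=None keeps the orientation; max_speed is the mean speed in m/s.
- bot.goto_joints(angles): joint-space move.
- bot.gripper_to(opening, grasp_force=None): finger opening in m; grasp_force is the grip in N (None keeps the last); returns when the fingers have stopped.
- bot.pause(seconds).
- bot.inverse_kinematics(position, orientation): joint angles nearest the present ones, or None.
- bot.read_camera(name): name is "side" or "top"; returns a dict with "frame" (480x640x3 uint8, red, green, blue), "intrinsics" (3x3 intrinsics, pixels), "origin" and "rotation" of the camera in the world. Camera axes: x right, y up, looking along -z (the intrinsics and any distortion apply to the point x, -y, -z); pixel columns grow to the right and rows downward; lengths in m; the calibration is good to about 2 mm. A picture is of the moment at which its call begins. There is no depth.
A pose or a line that the arm cannot do raises bot.Unreachable and nothing moves.
- bot.close_job(): hands the job in; it is judged then, once.
Readings, each from a call of its own:
- bot.current_clock(): time.
- bot.current_qpos(): joint angles.
- bot.current_dq(): joint speeds.
- bot.current_tau(): joint torques, N m.
- bot.current_tool_pos(): TCP position.
- bot.current_tool_rot(): TCP orientation.
- bot.current_force(): force on the tool from outside, world axes, zero at the start.
- bot.current_torque(): the same for the moment, N m.
- bot.current_width(): finger opening in m.
- bot.current_finger_force(): force on a finger pad.
Only numpy, scipy, OpenCV 4.12 (cv2) and the standard library are available. Lean on these libraries where they do the work, as an engineer would, in place of code of your own. Each camera call takes 0.05 s, during which the arm holds its last target. There are 200 camera calls.

TASK

Close up the food tub for this parcel: the jam jar or jars someone stood on its lid go back upright in the cardboard case tray, all the small tins on the table go inside the tub, and then the lid goes fully home on the tub and every one of its four snap tabs is pressed right down until it is fully engaged. Leave the other things on the table where they are.

Things in the scene. Friction and masses are not known exactly. Their poses are not given: they have to be found in the camera images.
- tub: Open see-through plastic food tub, fixed to the table. Origin: centre of its underside, on the table; x along its long side (within about 0.3 rad of the robot's x), z up. Inside 190 x 140 mm, floor and walls 4 mm thick, rim 80 mm high. A rim flange (z 74 to 80 mm) reaches out to 105 mm from the centre in x and 80 mm in y.
- lid_grip (a point): Middle of the grip bar on top of the tub's loose grey lid (0.2 kg). Axes of the lid: x along its long side and along the bar, z up. Bar 90 mm long (x), 16 mm wide (y), 26 mm high; this point is 13 mm above the top of the lid's plate: 27 mm above the table at the start, 99 mm above the tub's origin when home. Take the bar from above, across its width.
- lid_foot (a point): Centre of the lid's underside, 27 mm below lid_grip, same axes. The lid lies right way up on the table at the start. Plate 216 x 166 x 6 mm (x, y, z), its top 14 mm above this point; below it a plug 186 x 136 mm, 8 mm deep, drops into the tub's mouth with 2 mm play all round, either way round, until the plate rests on the rim.
- tray: Shallow cardboard case tray fixed to the table, holding one jar already. Origin: centre of its underside; long side along its y; z up. Outside 108 x 258 x 36 mm high, walls and floor 4 mm. The jar already there is fixed at y = -85 mm and is the same as the loose jars; the places at y = 0 and y = +85 mm (x = 0) are empty.
- tab_far (a joint): Snap tab: a white flap 50 mm wide, reaching 32 mm from its hinge, on the lid's +x edge (lid axes). Hinge line 16 mm below lid_grip, 110 mm from it along +x. 0 = wide open, standing out 25 degrees above level; grows as pressed down; from 1.6 rad on its hook is under the tub's flange (engaged); 2.0 = hanging straight down. It starts at 0 to 0.35, is stiff (0.025 N m) and stays where it is left.
- tab_far_pad (a point): Middle of the pressing area of tab_far, 20 mm out from its hinge line; moves with the tab. Press straight down from above (2 to 8 N) until the presser is about 22 mm below the hinge line. Its side towards the lid should pass 2 to 10 mm outside that line: further out it slides off the tab too early, further in it lands on the lid.
- tab_left (a joint): Snap tab: a white flap 70 mm wide, reaching 32 mm from its hinge, on the lid's +y edge (lid axes). Hinge line 16 mm below lid_grip, 85 mm from it along +y. 0 = wide open, standing out 25 degrees above level; grows as pressed down; from 1.6 rad on its hook is under the tub's flange (engaged); 2.0 = hanging straight down. It starts at 0 to 0.35, is stiff (0.025 N m) and stays where it is left.
- tab_left_pad (a point): Middle of the pressing area of tab_left, 20 mm out from its hinge line; moves with the tab. Press straight down from above (2 to 8 N) until the presser is about 22 mm below the hinge line. Its side towards the lid should pass 2 to 10 mm outside that line: further out it slides off the tab too early, further in it lands on the lid.
- tab_near (a joint): Snap tab: a white flap 50 mm wide, reaching 32 mm from its hinge, on the lid's -x edge (lid axes). Hinge line 16 mm below lid_grip, 110 mm from it along -x. 0 = wide open, standing out 25 degrees above level; grows as pressed down; from 1.6 rad on its hook is under the tub's flange (engaged); 2.0 = hanging straight down. It starts at 0 to 0.35, is stiff (0.025 N m) and stays where it is left.
- tab_near_pad (a point): Middle of the pressing area of tab_near, 20 mm out from its hinge line; moves with the tab. Press straight down from above (2 to 8 N) until the presser is about 22 mm below the hinge line. Its side towards the lid should pass 2 to 10 mm outside that line: further out it slides off the tab too early, further in it lands on the lid.
- tab_right (a joint): Snap tab: a white flap 70 mm wide, reaching 32 mm from its hinge, on the lid's -y edge (lid axes). Hinge line 16 mm below lid_grip, 85 mm from it along -y. 0 = wide open, standing out 25 degrees above level; grows as pressed down; from 1.6 rad on its hook is under the tub's flange (engaged); 2.0 = hanging straight down. It starts at 0 to 0.35, is stiff (0.025 N m) and stays where it is left.
- tab_right_pad (a point): Middle of the pressing area of tab_right, 20 mm out from its hinge line; moves with the tab. Press straight down from above (2 to 8 N) until the presser is about 22 mm below the hinge line. Its side towards the lid should pass 2 to 10 mm outside that line: further out it slides off the tab too early, further in it lands on the lid.
- jar1_mid (a point): Loose jam jar with a steel cap, 56 mm across, 80 mm high, 0.2 kg, standing on the lid at the start beside the grip bar (one jar or two; None if absent). The point is its centre, 40 mm above its foot; z along its axis.
- jar2_mid (a point): Loose jam jar with a steel cap, 56 mm across, 80 mm high, 0.2 kg, standing on the lid at the start beside the grip bar (one jar or two; None if absent). The point is its centre, 40 mm above its foot; z along its axis.
- tin1_mid (a point): Small steel food tin, 50 mm across, 58 mm high, about 0.17 kg, standing on the table at the start (two to four of them; None if absent). The point is its centre, 29 mm above its foot; z along its axis.
- tin2_mid (a point): Small steel food tin, 50 mm across, 58 mm high, about 0.17 kg, standing on the table at the start (two to four of them; None if absent). The point is its centre, 29 mm above its foot; z along its axis.
- tin3_mid (a point): Small steel food tin, 50 mm across, 58 mm high, about 0.17 kg, standing on the table at the start (two to four of them; None if absent). The point is its centre, 29 mm above its foot; z along its axis.
- tin4_mid (a point): Small steel food tin, 50 mm across, 58 mm high, about 0.17 kg, standing on the table at the start (two to four of them; None if absent). The point is its centre, 29 mm above its foot; z along its axis.
- big_tin: Bystander: large food tin, 73 mm across, 110 mm high; origin at its foot. Not part of the job.
- tuna: Bystander: flat wide fish tin, 84 mm across, 32 mm high; origin at its foot. Not one of the small tins; leave it.
- pasta_box: Bystander: pasta box 85 x 200 x 38 mm lying flat; origin under its centre. Leave it.
There are look-alikes about, which are no part of the job. What is shaped like the part that bears jar2_mid but green, pink or turquoise is not meant.

How it is judged:
On the way, in this order (a step that is already met when the one before it is completed fails the run):
1. every jar stands upright in the case tray and every small tin is inside the tub (in any order) (x of tin1_mid in the frame of tub between -0.075 and 0.075 m and y of tin1_mid in the frame of tub between -0.05 and 0.05 m and z of tin1_mid in the frame of tub between 0.015 and 0.05 m and x of tin2_mid in the frame of tub between -0.075 and 0.075 m and y of tin2_mid in the frame of tub between -0.05 and 0.05 m and z of tin2_mid in the frame of tub between 0.015 and 0.05 m and x of tin3_mid in the frame of tub between -0.075 and 0.075 m and y of tin3_mid in the frame of tub between -0.05 and 0.05 m and z of tin3_mid in the frame of tub between 0.015 and 0.05 m and x of tin4_mid in the frame of tub between -0.075 and 0.075 m and y of tin4_mid in the frame of tub between -0.05 and 0.05 m and z of tin4_mid in the frame of tub between 0.015 and 0.05 m and x of jar1_mid in the frame of tray between -0.05 and 0.05 m and y of jar1_mid in the frame of tray between -0.125 and 0.125 m and z of jar1_mid in the frame of tray between 0.032 and 0.05 m and angle between each of jar1_mid, jar2_mid's own z axis and vertical below 0.15 rad and x of jar2_mid in the frame of tray between -0.05 and 0.05 m and y of jar2_mid in the frame of tray between -0.125 and 0.125 m and z of jar2_mid in the frame of tray between 0.032 and 0.05 m), for 0.2 s.
2. the lid sits fully home on the tub (x of lid_grip in the frame of tub between -0.006 and 0.006 m and y of lid_grip in the frame of tub between -0.006 and 0.006 m and z of lid_grip in the frame of tub between 0.094 and 0.1015 m and angle between the x axis of lid_grip and the x axis of tub, either way round below 0.08 rad and angle between lid_grip's own z axis and vertical below 0.03 rad), for 0.2 s.
3. all four snap tabs are engaged, the lid still home (all of step 2 and value of joint each of tab_far, tab_left, tab_near, tab_right above 1.6 rad), for 0.2 s.
At the end, for the whole second after the job is handed in: Jars upright (0.15 rad) in the tray; small tins on the floor of the tub, standing or lying; lid home on it (6 mm sideways, 0.08 rad yaw, 0.03 rad level, grip point at most 101.5 mm above the tub's origin); all four tab joints over 1.6 rad; all at rest (all of step 1 and all of step 3 and linear speed of each of tin1, tin2, tin3, tin4, jar1, jar2, lid below 0.02 m/s); the robot touches nothing.
It fails at once if a bystander is pushed more than 30 mm or knocked over: large food tin, flat fish tin, flat pasta box (distance of any of big_tin, tuna, pasta_box from where it was at the start of the episode above 0.03 m or angle between any of big_tin, tuna, pasta_box's own z axis and vertical above 0.6 rad).
Of jar1, jar2 only 1 to 2 are there at a start; the rules pass over those that are not, and their reading is None.
Of tin1, tin2, tin3, tin4 only 2 to 4 are there at a start; the rules pass over those that are not, and their reading is None.
At some moment in a run one of tin1, tin2, tin3, tin4 may be knocked a few centimetres aside while the robot is not near it.
Once in a run the grip may slacken for a moment while it holds something.
It also fails if it takes over 210 s, if anything falls off the work surface, if the arm or the gripper's body presses on something with over 40 N, if the wrist force passes 120 N, or if a joint passes its speed limit or range.

## Working session

There is one attempt and no reset: what is moved stays moved. The work goes in short steps, each a Python script; the robot and the scene stay as the last script left them, time stands still between calls to the robot, and variables do not carry over. Pictures are saved under pics/ and viewed, at most 14 in all, crops included, and the job is handed in when it is done.

```bash
mkdir -p pics
python3 - <<'E'
from rig import bot
import cv2
for n in ("top","side"):
    c=bot.read_camera(n); cv2.imwrite(f"pics/{n}0.png",c["frame"][:,:,::-1])
    print(n,c["intrinsics"],c["origin"],c["rotation"],[k for k in c])
print(bot.current_tool_rot(),bot.current_clock())
E
```

```text
top [[517.03118959   0.         312.35301043]
 [  0.         517.03118959 238.81084478]
 [  0.           0.           1.        ]] [0.43843734 0.07735962 1.41202381] [ 0.708664    0.03061272 -0.02498966 -0.70443858] ['frame', 'intrinsics', 'origin', 'rotation']
side [[462.90096702   0.         328.85318318]
 [  0.         462.90096702 237.64043434]
 [  0.           0.           1.        ]] [ 0.47575755 -0.89625585  1.00473471] [ 0.91672105  0.39834223 -0.01763492 -0.02519921] ['frame', 'intrinsics', 'origin', 'rotation']
[ 7.72874434e-04  9.84747123e-01 -1.73989938e-01 -9.27362407e-05] 0.1
```

View pics/top0.png

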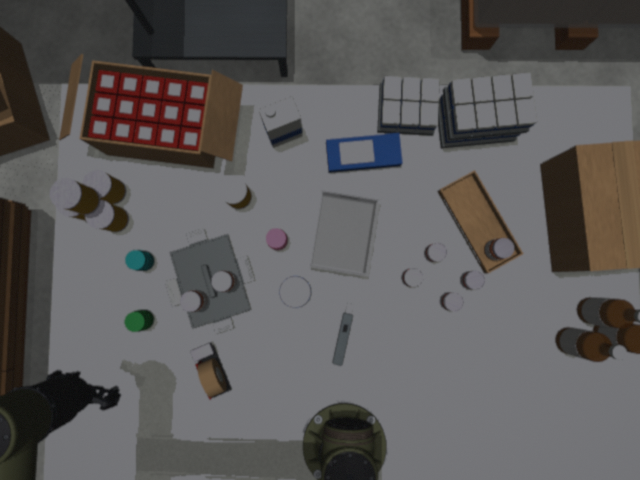

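View pics/side0.png

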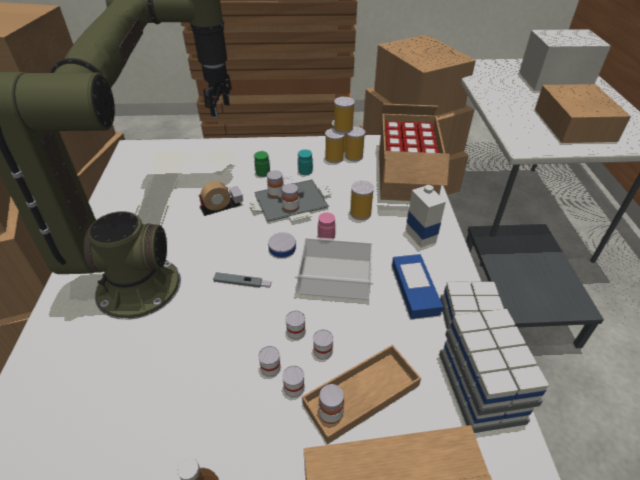

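The top view shows:
- the tub at (345,234) and the tray at (480,222), with its fixed jar at (502,248)
- the grey lid at (210,281), carrying jars at (192,300) and (222,281)
- four small tins at (437,253), (413,277), (473,280) and (453,300)

The candidates for jars are the two white-capped ones on the lid, plus pink (277,239), turquoise (139,260) and green (136,321). Only the white-capped pair fits, because those three colours are excluded. I'll confirm this in an enlarged crop.

Run:
```python
import cv2,numpy as np
t=cv2.imread("pics/top0.png")
a=cv2.resize(t[225:345,155:275],(400,400),interpolation=cv2.INTER_CUBIC)
b=cv2.resize(t[230:330,390:510],(400,333),interpolation=cv2.INTER_CUBIC)
o=np.zeros((400,800,3),np.uint8);o[:,:400]=a;o[:333,400:]=b
cv2.imwrite("pics/c1.png",np.clip(o*1.6,0,255).astype(np.uint8))
c=cv2.resize(t[170:300,300:390],(415,600),interpolation=cv2.INTER_CUBIC)
d=cv2.resize(t[165:280,430:530],(385,443),interpolation=cv2.INTER_CUBIC)
o=np.zeros((600,800,3),np.uint8);o[:,:415]=c;o[:443,415:]=d
cv2.imwrite("pics/c2.png",np.clip(o*1.3,0,255).astype(np.uint8))
```

```text
(no output)
```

View pics/c1.png

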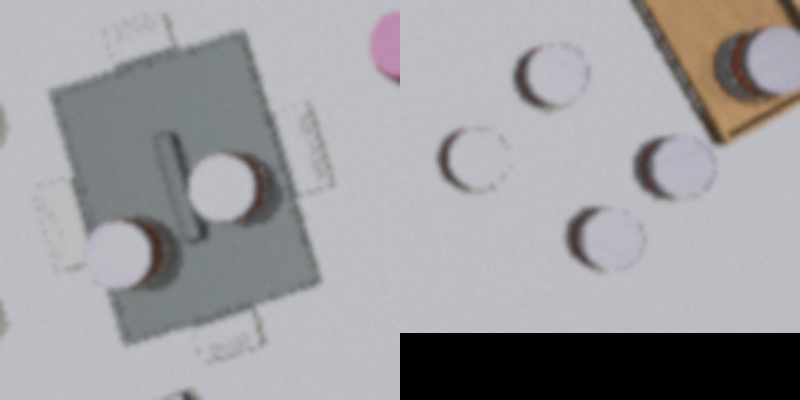

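View pics/c2.png

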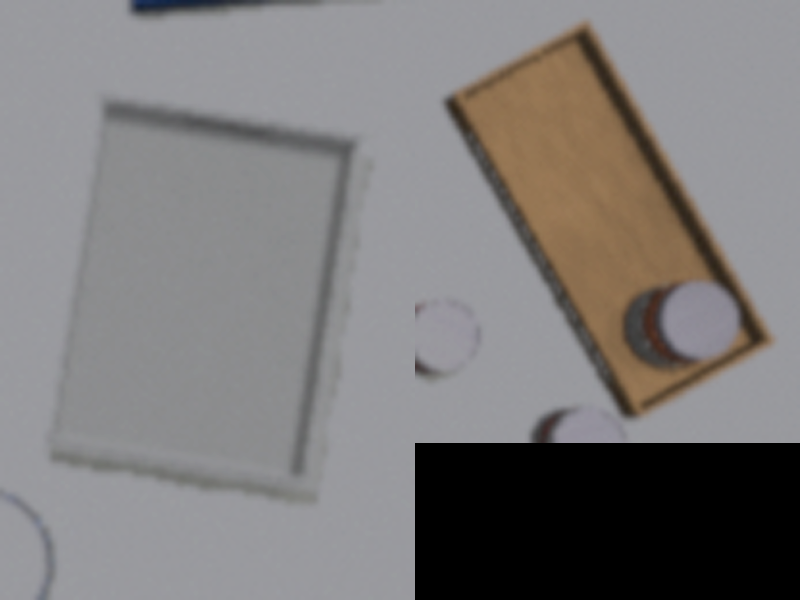

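The crop confirms the two white-capped, red-banded jars on either side of the grip bar. The lid corners in it are (52,91), (245,32), (320,283) and (125,343). The four tins and the tray corners are clear too. Next I'll convert these to world positions.

```bash
cat > h.py <<'E'
from rig import bot
import cv2,numpy as np
from scipy.spatial.transform import Rotation as R
def ray(c,u,v,z):
    q=c["rotation"];Rm=R.from_quat([q[1],q[2],q[3],q[0]]).as_matrix()
    K=c["intrinsics"];d=Rm@np.array([(u-K[0,2])/K[0,0],-(v-K[1,2])/K[1,1],-1])
    o=np.array(c["origin"]);return (o+d*(z-o[2])/d[2])[:2]
def proj(c,p):
    q=c["rotation"];Rm=R.from_quat([q[1],q[2],q[3],q[0]]).as_matrix()
    K=c["intrinsics"];a=Rm.T@(np.array(p)-c["origin"]);return np.array([K[0,2]-K[0,0]*a[0]/a[2],K[1,2]+K[1,1]*a[1]/a[2]])
def quat(phi):
    y=np.array([np.cos(phi),np.sin(phi),0]);z=np.array([0,0,-1.]);x=np.cross(y,z)
    q=R.from_matrix(np.c_[x,y,z]).as_quat();return [q[3],q[0],q[1],q[2]]
def best(p,phi):
    "quaternion for closing line at angle phi (mod pi), choosing the small last joint"
    o=[]
    for f in (phi,phi+np.pi):
        j=bot.inverse_kinematics(list(p),quat(f))
        if j is not None:o.append((abs(j[5]),f))
    if not o: raise RuntimeError(f"unreachable {p}")
    return quat(min(o)[1])
def cap(c,u,v,r,z,win=26):
    "bright disc near pixel (u,v) -> pixel centre by Hough on enlarged crop"
    g=cv2.cvtColor(c["frame"],cv2.COLOR_RGB2GRAY);x0,y0=int(u)-win,int(v)-win
    k=cv2.resize(g[y0:y0+2*win,x0:x0+2*win],None,fx=6,fy=6,interpolation=cv2.INTER_CUBIC);k=cv2.GaussianBlur(k,(9,9),2)
    h=cv2.HoughCircles(k,cv2.HOUGH_GRADIENT,1,40,param1=60,param2=12,minRadius=int(6*r*.88),maxRadius=int(6*r*1.12))
    if h is None:return None
    h=h[0][:,:2]/6-1/3.+[x0+.25,y0+.25]
    return h[np.argmin(np.hypot(*(h-[u,v]).T))]
E
python3 - <<'E'
from h import *
np.set_printoptions(precision=4,suppress=True)
c=bot.read_camera("top")
for n,u,v,r,z in [("jA",221.6,281.4,10.9,.094),("jB",191.6,301.5,10.9,.094),("jF",504.5,248.4,10.9,.084),("t1",436.5,252.8,9.5,.058),("t2",413.4,277.7,9.5,.058),("t3",474,280.1,9.5,.058),("t4",452.4,301.7,9.5,.058)]:
    k=cap(c,u,v,r,z); print(n,(u,v),k,ray(c,u,v,z),None if k is None else ray(c,*k,z))
def rect(n,px,z,exp):
    p=np.array([ray(c,*q,z) for q in px]);print(n,p.tolist(),"ctr",p.mean(0))
    for i in range(4):
        d=p[(i+1)%4]-p[i];print("  ",np.hypot(*d),np.arctan2(d[1],d[0]))
rect("lid",[(155+a*.3,225+b*.3) for a,b in[(52,91),(245,32),(320,283),(125,343)]],.014,0)
rect("tray",[(430+(a-415)/3.85,165+b/3.85) for a,b in[(450,97),(587,25),(770,340),(632,415)]],.036,0)
rect("tubin",[(300+a/4.61,170+b/4.615) for a,b in[(105,105),(350,145),(298,480),(55,440)]],.08,0)
# bar
for z in(.04,):
  print("bar",[ray(c,155+a*.3,225+b*.3,z) for a,b in((160,133),(195,240))])
E
```

```text
jA (221.6, 281.4) None [0.4323 0.3184] None
jB (191.6, 301.5) [190.     301.3333] [0.381  0.3936] [0.3814 0.3977]
jF (504.5, 248.4) None [ 0.5212 -0.4049] None
t1 (436.5, 252.8) None [ 0.5103 -0.2366] None
t2 (413.4, 277.7) None [ 0.4449 -0.1757] None
t3 (474, 280.1) None [ 0.4397 -0.3332] None
t4 (452.4, 301.7) None [ 0.3834 -0.2762] None
lid [[0.5097076196225577, 0.47312493376357767], [0.5587786352288588, 0.3167843064200704], [0.3561406101819073, 0.2524112359357717], [0.30720281038499164, 0.40863401494686435]] ctr [0.433  0.3627]
   0.16386078338270957 -1.26666160229573
   0.21261717098697708 -2.8340000042548747
   0.16370847544006906 1.8743702355305045
   0.21252594282620402 0.30831091581931097
tray [[0.6797055407439125, -0.25076348906548473], [0.7310365661550157, -0.34699231475436365], [0.5113970952953933, -0.46887264727475864], [0.45917865139915265, -0.3728948480945876]] ctr [ 0.5953 -0.3599]
   0.1090635643247366 -1.080766309172678
   0.2511897940099815 -2.6349869118412252
   0.10926346058227368 2.0690737711877234
   0.25208763909079634 0.505768376079517
tubin [[0.6637728606295565, 0.06192147895977867], [0.6417241205064155, -0.07616875111359139], [0.45346864124796754, -0.04658888168329099], [0.4748878935057962, 0.08894780654493623]] ctr [0.5585 0.007 ]
   0.1398394028260064 -1.729128913348129
   0.19056519657676618 2.985740700985285
   0.13721872402540466 1.4140596764470155
   0.19080868216117494 -0.14211890554319623
bar [array([0.4754, 0.3786]), array([0.3908, 0.3489])]
```

```bash
cat >> h.py <<'E'
TUB=np.array([.5585,.007]);TUBYAW=-.147
TRAY=np.array([.5953,-.3599]);TRAYY=.506
def up(z,v=.25):
    p=list(bot.current_tool_pos());p[2]=z;bot.movel(p,max_speed=v)
def pick(xy,z,phi,opening,zt,force=60):
    "grasp at TCP height z, lift to zt; returns width"
    q=best([*xy,z],phi)
    bot.move_pose([*xy,max(z+.09,.13)],q);bot.gripper_to(opening)
    bot.movel([*xy,z],max_speed=.12);bot.gripper_to(0.0,force);w0=bot.current_width()
    up(zt);return w0,bot.current_width(),bot.current_finger_force()
def place(xy,z,phi,opening,zt,stop=4):
    "lower to TCP height z (stops early on contact), open, retreat"
    q=best([*xy,z],phi);bot.move_pose([*xy,zt],q);bot.pause(.3);w=bot.current_width()
    bot.movel([*xy,z+.02],max_speed=.2);f0=bot.current_force()[2]
    h=z+.02
    while h>z-.008:
        h-=.002;bot.movel([*xy,h],max_speed=.05)
        if bot.current_force()[2]-f0>stop:break
    zc=bot.current_tool_pos()[2];bot.gripper_to(opening);up(zt);return w,zc,h
E
python3 - <<'E'
from h import *
u=np.array([np.cos(TRAYY),np.sin(TRAYY)])
for s in(-.022,.043):
    p=TRAY+u*s
    for z in(.05,.2): print(s,p,[bot.inverse_kinematics([*p,z],quat(f)) is not None for f in(TRAYY-np.pi/2,TRAYY+np.pi/2)])
bot.gripper_to(.08)
up(.25)
print(pick((.4323,.3184),.057,.32,.08,.17))
print(bot.current_clock(),bot.current_force())
E
```

```text
-0.022 [ 0.57605681 -0.37056301] [True, True]
-0.022 [ 0.57605681 -0.37056301] [True, True]
0.043 [ 0.63291168 -0.33905866] [True, True]
0.043 [ 0.63291168 -0.33905866] [True, True]
(0.05179587952658711, 0.051823367813462785, 62.98760175704956)
4.1417 [ 0.42506683 -0.08814069 -2.77840143]
```

Run:
```python
from h import *
u=np.array([np.cos(TRAYY),np.sin(TRAYY)])
print(place(TRAY+u*.043,.047,TRAYY-np.pi/2,.075,.17))
print(pick((.381,.3945),.057,.32,.08,.17))
print(place(TRAY-u*.022,.047,TRAYY-np.pi/2,.075,.17))
up(.22);bot.move_pose([.45,.25,.3],best([.45,.25,.3],0))
for n in("top","side"):
    c=bot.read_camera(n);cv2.imwrite(f"pics/{n}1.png",c["frame"][:,:,::-1])
t=cv2.imread("pics/top1.png")
cv2.imwrite("pics/c3.png",np.clip(cv2.resize(t[165:325,395:535],(700,800)[:1]+(600,) if 0 else (525,600),interpolation=cv2.INTER_CUBIC)*1.3,0,255).astype(np.uint8))
print(bot.current_clock())
```

```text
(0.051601598684066545, np.float64(0.04897859169667984), 0.046999999999999986)
(0.051883673582644216, 0.051889325371883774, 62.99805521965027)
(0.05152297626357456, np.float64(0.048992594904781965), 0.046999999999999986)
25.8667
```

View pics/c3.png

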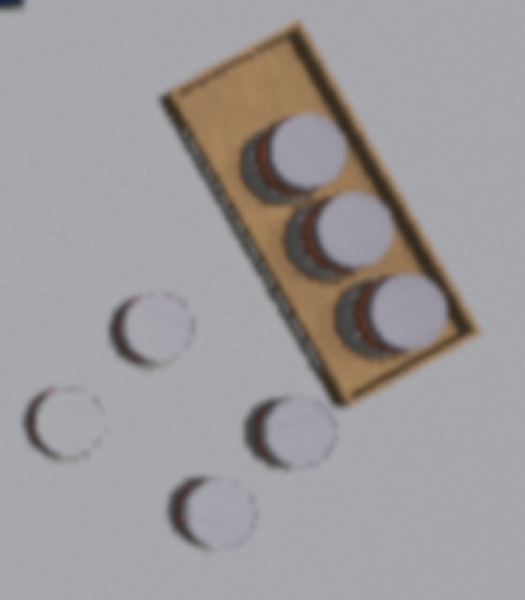

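All three jars stand in the tray and the tins haven't moved: crop (158,328), (68,424), (298,432) and (220,513). While the tub is still empty, I'll touch its inner walls to fix its pose.

Run:
```python
from h import *
np.set_printoptions(precision=4,suppress=True)
q=best([*TUB,.05],TUBYAW+np.pi/2);c,s=np.cos(TUBYAW),np.sin(TUBYAW);M=np.array([[c,-s],[s,c]])
bot.gripper_to(0);bot.move_pose([*TUB,.13],q);bot.movel([*TUB,.045])
W=lambda l:[*(TUB+M@np.array(l)),.045]
def touch(start,d,n):
    start=np.array(start,float);bot.movel(W(start),max_speed=.25);f0=np.array(bot.current_force());D=M@np.array(d)
    for i in range(n):
        bot.movel(W(start+np.array(d)*.001*(i+1)),max_speed=.03)
        f=-(np.array(bot.current_force())-f0)[:2]@D
        if f>2:break
    p=M.T@(np.array(bot.current_tool_pos())[:2]-TUB);print(d,p,f,i);bot.movel(W(start),max_speed=.2)
touch([.05,.045],[0,1],22);touch([-.05,.045],[0,1],22)
touch([-.05,-.045],[0,-1],22);touch([.05,-.045],[0,-1],22)
touch([.07,0],[1,0],25);touch([-.07,0],[-1,0],25)
bot.movel(W([0,0]));up(.15);print(bot.current_clock())
```

```text
[0, 1] [0.05   0.0618] 4.700129341744607 17
[0, 1] [-0.05    0.0629] 5.423903727390218 18
[0, -1] [-0.05   -0.0641] 5.496650244789811 19
[0, -1] [ 0.05   -0.0652] 4.491072303163045 20
[1, 0] [ 0.0873 -0.    ] 3.939483540209964 17
[-1, 0] [-0.0808  0.0001] 5.990533418825732 11
61.7583
```

```bash
python3 - <<'E'
import re
s=open('h.py').read()
s=s.replace("TUB=np.array([.5585,.007]);TUBYAW=-.147","TUBYAW=-.158;TUB=np.array([.5585,.007])+np.array([[.9892,.1465],[-.1465,.9892]])@np.array([.00325,-.00115])")
s+='''
CT,ST=np.cos(TUBYAW),np.sin(TUBYAW);M=np.array([[CT,-ST],[ST,CT]])
def tub(l):return TUB+M@np.array(l)
TINS={1:(437.1,252.5),2:(413.1,278.1),3:(474.5,280.2),4:(453.7,301.8)}
def same(k):
    ref=cv2.imread("pics/top1.png").astype(int);f=bot.read_camera("top")["frame"][:,:,::-1].astype(int)
    u,v=map(int,TINS[k]);s=np.s_[v-14:v+15,u-16:u+14];d=abs(ref[s]-f[s]).mean();print("diff",k,round(d,1));return d<6
def tin(k,l):
    if not same(k):return False
    c=bot.read_camera("top");xy=ray(c,*TINS[k],.058);r=pick(xy,.021,.5,.075,.12);print(k,xy,r)
    if r[1]<.04:return False
    r=place(tub(l),.025,TUBYAW,.065,.15);print(r,bot.current_clock());return r[0]>.04
'''
open('h.py','w').write(s)
E
python3 - <<'E'
from h import *
print(TUB)
# clear of the tins first
bot.move_pose([*tub([0,.1]),.2],best([*tub([0,.1]),.2],TUBYAW))
ok=tin(2,[-.045,-.035])
if ok: ok=tin(1,[.045,-.035])
c=bot.read_camera("top");cv2.imwrite("pics/top2.png",c["frame"][:,:,::-1])
E
```

```text
[0.56154642 0.0053863 ]
diff 2 3.8
2 [ 0.44385544 -0.17487531] (0.04648012500876953, 0.045986325303711266, 61.88954830169678)
(0.04643015656628937, np.float64(0.026484247636145125), 0.02499999999999998) 72.65
diff 1 0.8
1 [ 0.51104848 -0.2381846 ] (0.04639658351580127, 0.04607133460917544, 61.787967681884766)
(0.046486149416272556, np.float64(0.02661786099794356), 0.02499999999999998) 81.4333
```

Run:
```python
from h import *
ok=tin(4,[-.045,.035])
if ok: ok=tin(3,[.045,.035])
print(ok)
up(.2);bot.move_pose([.42,-.2,.3],best([.42,-.2,.3],0))
c=bot.read_camera("top");cv2.imwrite("pics/top3.png",c["frame"][:,:,::-1])
o=cv2.resize(c["frame"][165:345,155:395,::-1],(800,600),interpolation=cv2.INTER_CUBIC)
cv2.imwrite("pics/c4.png",np.clip(o*1.3,0,255).astype(np.uint8));print(bot.current_clock())
```

```text
diff 4 3.5
4 [ 0.38314682 -0.27958849] (0.04672723821160254, 0.046425398515214884, 61.71528697013855)
(0.04629606652083742, np.float64(0.026504556743754785), 0.02499999999999998) 90.875
diff 3 12.2
False
92.425
```

View pics/c4.png

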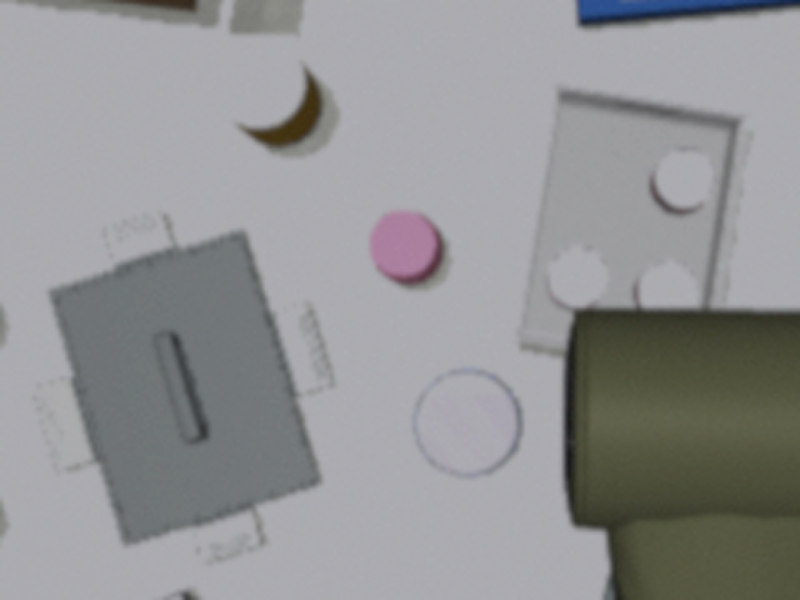

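This shows three tins in the tub and a clear view of the lid. Tin 3's patch has changed, so I'll move the arm aside and look at it.

Run:
```python
from h import *
bot.move_pose([.42,.25,.3],best([.42,.25,.3],0))
c=bot.read_camera("top");cv2.imwrite("pics/top4.png",c["frame"][:,:,::-1])
o=cv2.resize(c["frame"][170:330,390:550,::-1],(600,600),interpolation=cv2.INTER_CUBIC)
cv2.imwrite("pics/c5.png",np.clip(o*1.3,0,255).astype(np.uint8))
```

```text
(no output)
```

View pics/c5.png

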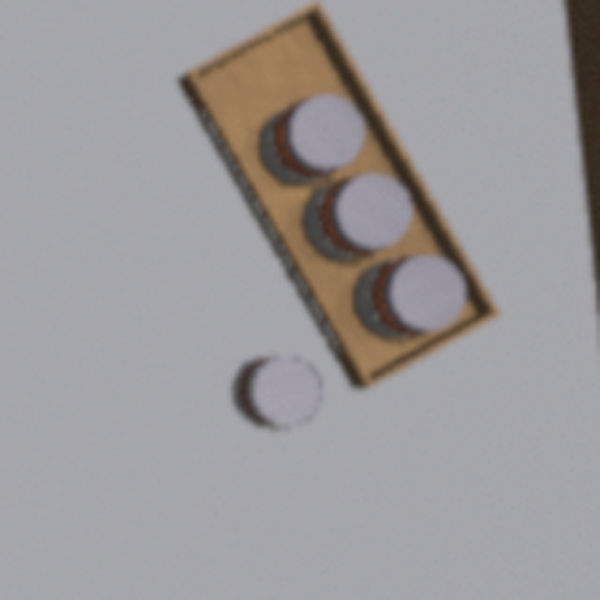

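The tin was knocked to about pixel (466,274.5) and still stands free of the tray. I'll pick it there and measure the lid contour in the same step.

```bash
sed -i 's/3:(474.5,280.2)/3:(466.0,274.5)/; s/top1.png/top4.png/' h.py
python3 - <<'E'
from h import *
ok=tin(3,[.045,.035]);print(ok)
c=bot.read_camera("top")
f=cv2.imread("pics/top3.png");g=cv2.cvtColor(f,cv2.COLOR_BGR2GRAY)
z=cv2.resize(g[225:345,155:275],None,fx=4,fy=4,interpolation=cv2.INTER_CUBIC)
t,m=cv2.threshold(z,0,255,cv2.THRESH_BINARY_INV+cv2.THRESH_OTSU);m=cv2.morphologyEx(m,cv2.MORPH_OPEN,np.ones((25,25)))
k=max(cv2.findContours(m,cv2.RETR_EXTERNAL,cv2.CHAIN_APPROX_NONE)[0],key=cv2.contourArea)
px=cv2.boxPoints(cv2.minAreaRect(k))/4-.375+[155,225]
p=np.array([ray(c,*q,.014) for q in px]);print(t,px,p,"ctr",p.mean(0))
for i in range(4):
    d=p[(i+1)%4]-p[i];print(np.hypot(*d),np.arctan2(d[1],d[0]))
cv2.imwrite("pics/top5.png",c["frame"][:,:,::-1])
E
```

```text
diff 3 0.6
3 [ 0.45407622 -0.31265807] (0.04581991515588341, 0.0463836778333531, 61.75684332847595)
(0.04635246213137002, np.float64(0.026628650472481634), 0.02499999999999998) 104.4667
True
109.0 [[166.6978159  250.21453857]
 [228.84378815 231.80091095]
 [252.43521881 311.42197418]
 [190.28924561 329.83560181]] [[0.51530945 0.48389447]
 [0.56642165 0.31599395]
 [0.35211155 0.24849067]
 [0.30202807 0.41444365]] ctr [0.43396768 0.36570568]
0.1755079532215653 -1.2752898897661022
0.2246898108441134 -2.8364505253710632
0.173345738829545 1.8638974345880908
0.22430418034794009 0.31480163036290804
```

Run:
```python
from h import *
up(.2)
L=np.array([.4345,.3632]);yaw=.306
print(pick(L,.018,yaw+np.pi/2,.045,.16,110),bot.current_tool_pos(),bot.current_force())
print(bot.current_torque(),bot.current_clock())
c=bot.read_camera("side");cv2.imwrite("pics/side6.png",c["frame"][:,:,::-1])
t=bot.read_camera("top");cv2.imwrite("pics/top6.png",t["frame"][:,:,::-1])
a=cv2.resize(c["frame"][120:300,210:400,::-1],(400,379),interpolation=cv2.INTER_CUBIC)
b=cv2.resize(t["frame"][200:350,140:290,::-1],(400,400),interpolation=cv2.INTER_CUBIC)
o=np.zeros((400,800,3),np.uint8);o[:379,:400]=a;o[:,400:]=b;cv2.imwrite("pics/c6.png",np.clip(o*1.3,0,255).astype(np.uint8))
```

```text
(-0.00014624292083255145, -5.135796477519496e-05, 0.0) [0.43429318 0.36322095 0.15982648] [ 0.70314193 -0.0330179  -0.64050385]
[0.02026126 0.02979659 0.02092534] 108.9167
```

View pics/c6.png

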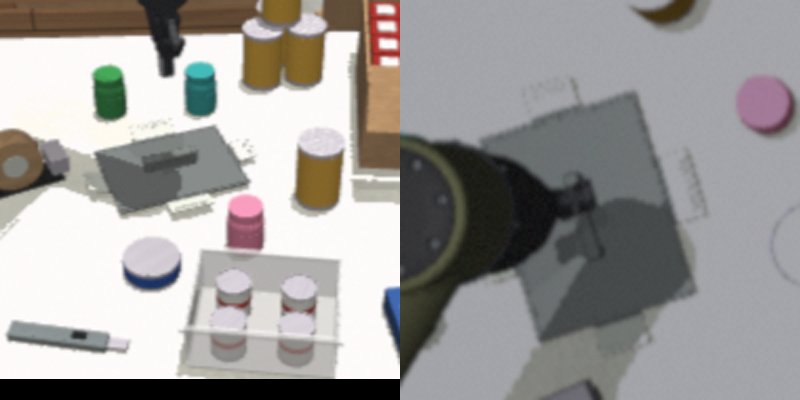

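The fingers closed on nothing and the lid is still on the table: bar at crop (590,225), plate unmoved. I'll check what happens on the way down.

Run:
```python
from h import *
np.set_printoptions(precision=4,suppress=True)
L=np.array([.4345,.3632]);yaw=.306
q=best([*L,.02],yaw+np.pi/2);print(q,bot.current_tool_rot())
bot.move_pose([*L,.1],q);print(bot.gripper_to(.045),bot.current_width())
for z in(.06,.03,.018):
    bot.movel([*L,z],max_speed=.1);print(bot.current_tool_pos(),bot.current_force(),bot.current_width())
t=bot.read_camera("side");cv2.imwrite("pics/side7.png",t["frame"][:,:,::-1])
b=cv2.resize(t["frame"][130:240,230:350,::-1],(654,600),interpolation=cv2.INTER_CUBIC)
cv2.imwrite("pics/c7.png",np.clip(b*1.3,0,255).astype(np.uint8))
```

```text
[np.float64(0.0), np.float64(0.9883183147445791), np.float64(0.15240376878684764), np.float64(0.0)] [ 0.0008  0.9883  0.1524 -0.001 ]
False 0.04491380783350024
[0.4347 0.3631 0.0601] [0.7484 0.5509 0.4749] 0.044776337196403934
[0.4346 0.3631 0.0302] [ 0.2831  0.1064 -0.5474] 0.04473297491445097
[0.4344 0.363  0.0179] [ 0.2909 -0.2955  0.3295] 0.044839372644723464
```

View pics/c7.png

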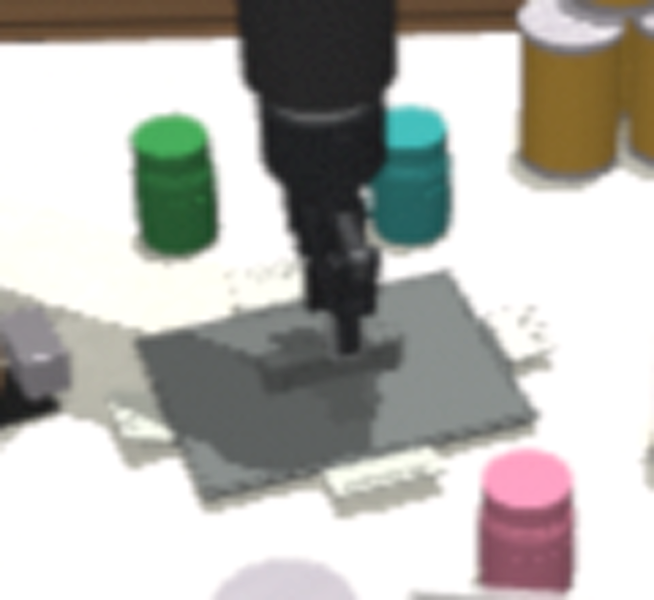

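Run:
```python
from h import *
c=bot.read_camera("side")
P=lambda a,b,z:ray(c,230+a/5.45,130+b/5.45,z)
print("bar top mid",P(325,358,.04),"finger tip",P(347,350,.018),"lid corners",[P(*k,.014) for k in((138,342),(447,272),(535,415),(207,502))])
print(np.mean([P(*k,.014) for k in((138,342),(447,272),(535,415),(207,502))],0))
for d in(-.035,-.022,0,.022):
    p=[.4344-.30*d,.363+.95*d,.018];print(d,(proj(c,p)-[230,130])*5.45)
print((proj(c,[.4344,.363,.04])-[230,130])*5.45)
t=bot.read_camera("top")
print("bar top cam",ray(t,155+182/3.333,165+386/3.333,.04), "lid ctr top",np.mean([ray(t,155+a/3.333,165+b/3.333,.014) for a,b in((52,291),(245,233),(320,482),(125,544))],0))
```

```text
bar top mid [0.43001617 0.34925803] finger tip [0.44293149 0.38531709] lid corners [array([0.30926716, 0.40480603]), array([0.50946889, 0.47206818]), array([0.55897868, 0.31948735]), array([0.35886599, 0.24648945])]
[0.43414518 0.36071275]
-0.035 [350.60903745 404.79568294]
-0.022 [344.23159461 392.52992478]
0 [333.59995963 372.08206399]
0.022 [323.16580597 352.01401972]
[332.07686776 344.25900401]
bar top cam [0.43339366 0.36010783] lid ctr top [0.43272275 0.36271726]
```

The near fingertip shows at crop (347,345), level with the bar top. It should be at y≈392, so the fingertips really sit higher than the TCP reading. I'll lower with a force guard to find where they really touch.

Run:
```python
from h import *
L=np.array([.433,.3612])
h=.018;f0=bot.current_force()[2];bot.movel([*L,h])
while h>-.02:
    h-=.0015;bot.movel([*L,h],max_speed=.04);f=bot.current_force()[2]-f0
    if f>2:break
print(h,f,bot.current_tool_pos(),bot.current_width(),bot.current_clock())
```

```text
-0.018 5.2957470417142085 [ 0.43323097  0.36139334 -0.01704167] 0.04491029969653956 117.5333
```

Run:
```python
from h import *
L=np.array([.433,.3612])
bot.movel([*L,-.008],max_speed=.05);bot.gripper_to(0,110);print(bot.current_width(),bot.current_force(),bot.current_tool_pos())
if bot.current_width()>.006:
    up(.02,.1);print(bot.current_width(),bot.current_force(),bot.current_torque(),bot.current_clock())
    up(.15,.15);print(bot.current_width(),bot.current_force(),bot.current_torque(),bot.current_tool_pos(),bot.current_clock())
t=bot.read_camera("top");cv2.imwrite("pics/top8.png",t["frame"][:,:,::-1])
c=bot.read_camera("side");cv2.imwrite("pics/side8.png",c["frame"][:,:,::-1])
b=cv2.resize(t["frame"][200:350,140:290,::-1],(400,400),interpolation=cv2.INTER_CUBIC)
a=cv2.resize(c["frame"][80:260,210:400,::-1],(400,379),interpolation=cv2.INTER_CUBIC)
o=np.zeros((400,800,3),np.uint8);o[:379,:400]=a;o[:,400:]=b;cv2.imwrite("pics/c8.png",np.clip(o*1.3,0,255).astype(np.uint8))
```

```text
0.013295553863844563 [-1.67982483  0.31090261  2.81748505] [ 0.43310238  0.36150859 -0.00770416]
0.013518439938836996 [-0.56853895 -0.68553846 -3.2824797 ] [-0.02450029  0.02695598  0.0464824 ] 118.7
0.013435529019601626 [ 0.92402587 -0.12423097 -2.22311155] [-0.02146053 -0.02252773  0.0266946 ] [0.43239663 0.36103729 0.14847661] 119.7167
```

View pics/c8.png

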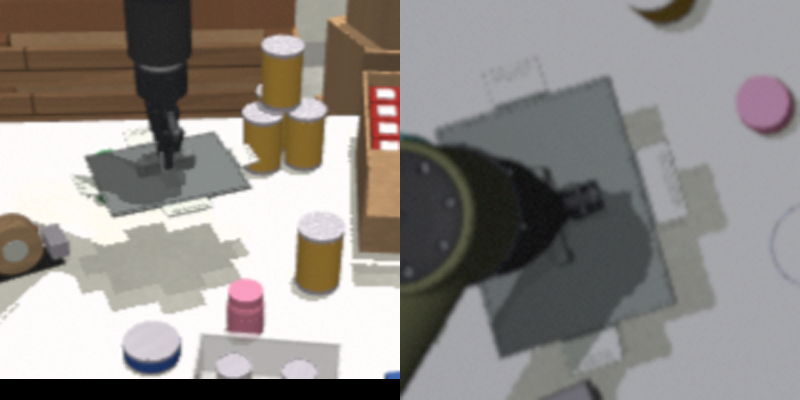

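The lid is held and level. The plate corners show at crop (610,77), (675,300) and (500,355). I'll compute its offset along the bar, then move over the tub.

Run:
```python
from h import *
np.set_printoptions(precision=4,suppress=True)
t=bot.read_camera("top");p=bot.current_tool_pos();z=p[2]+.0079+.014
a,b,d=[ray(t,140+(u-400)/2.667,200+v/2.667,z) for u,v in((610,77),(675,300),(500,355))]
ctr=(a+d)/2;print(np.hypot(*(a-b)),np.hypot(*(b-d)),ctr,np.arctan2(*(a-b)[::-1]))
y=.306;print("lid-frame offset of lid centre from TCP",np.array([[np.cos(y),np.sin(y)],[-np.sin(y),np.cos(y)]])@(ctr-p[:2]))
phi=TUBYAW+np.pi/2;q=best([*TUB,.06],phi);print(q,bot.current_tool_rot())
bot.move_pose([*TUB,.15],q);print(bot.current_tool_pos(),bot.current_tool_rot(),bot.current_width(),bot.current_clock())
t=bot.read_camera("top");cv2.imwrite("pics/top9.png",t["frame"][:,:,::-1])
c=bot.read_camera("side");cv2.imwrite("pics/side9.png",c["frame"][:,:,::-1])
b=cv2.resize(t["frame"][160:310,275:425,::-1],(400,400),interpolation=cv2.INTER_CUBIC)
a=cv2.resize(c["frame"][150:320,250:420,::-1],(400,400),interpolation=cv2.INTER_CUBIC)
cv2.imwrite("pics/c9.png",np.clip(np.hstack([a,b])*1.3,0,255).astype(np.uint8))
```

```text
0.2094242890472376 0.16321573512611856 [0.4342 0.3604] 0.30207876246844007
lid-frame offset of lid centre from TCP [ 0.0014 -0.0011]
[np.float64(0.0), np.float64(0.9968811225824579), np.float64(-0.07891785247165986), np.float64(0.0)] [ 0.0007  0.9883  0.1524 -0.0008]
[0.5615 0.0063 0.1499] [-0.0001  0.9969 -0.0783 -0.    ] 0.013441429260382535 121.275
```

View pics/c9.png

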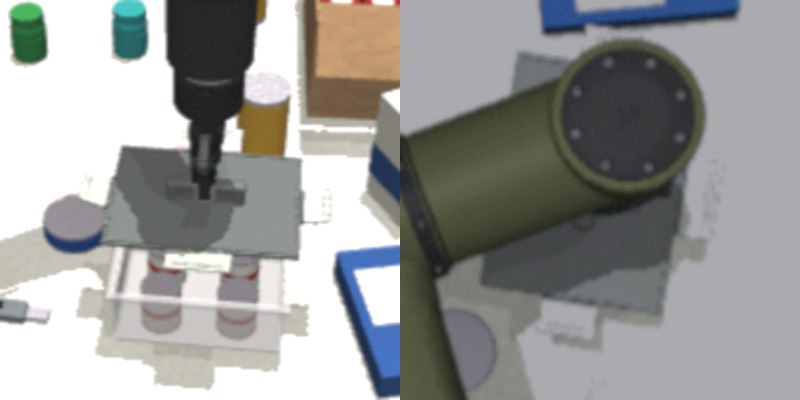

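```bash
cat >> h.py <<'E'
def lower(dx,dy,zmin=.062,lim=8):
    h=.082;bot.movel([*tub([dx,dy]),h],max_speed=.1);bot.pause(.15);f0=np.array(bot.current_force())
    while h>zmin:
        h-=.002;bot.movel([*tub([dx,dy]),h],max_speed=.05);f=np.array(bot.current_force())-f0
        if f[2]>lim:break
    p=bot.current_tool_pos();print((dx,dy),"z",round(p[2],4),"f",np.r_[M.T@f[:2],f[2]].round(1),"w",round(bot.current_width(),4),round(bot.current_clock(),1));return p[2]
E
python3 - <<'E'
from h import *
for dx,dy in((-.002,0),(-.0035,0),(0,0),(-.002,.0015),(-.002,-.0015),(-.005,0)):
    if lower(dx,dy)<.068:break
E
```

```text
(-0.002, 0) z 0.0643 f [-6.3  1.4 11.8] w 0.0136 124.9
```

The lid seated on the first try at the expected height. I'll relieve the sideways load, release it, find the closed-tip height on the plate, and then press the tabs.

Run:
```python
from h import *
p=tub([-.0032,0]);bot.movel([*p,.0635],max_speed=.03);print(bot.current_force(),bot.current_tool_pos())
bot.gripper_to(.05);up(.13)
bot.gripper_to(0)
p=tub([.072,0]);bot.movel([*p,.085],max_speed=.2);bot.pause(.1);f0=bot.current_force()[2];h=.085
while h>.045:
    h-=.002;bot.movel([*p,h],max_speed=.06);f=bot.current_force()[2]-f0
    if f>2:break
print("touch",h,bot.current_tool_pos(),f,bot.current_clock())
up(.13);bot.move_pose([.45,-.2,.3],best([.45,-.2,.3],0))
c=bot.read_camera("side");cv2.imwrite("pics/side10.png",c["frame"][:,:,::-1])
cv2.imwrite("pics/c10.png",np.clip(cv2.resize(c["frame"][190:320,270:400,::-1],(600,600),interpolation=cv2.INTER_CUBIC)*1.2,0,255).astype(np.uint8));print(bot.current_clock())
```

```text
[1.71984507 0.03116771 1.89010141] [0.55910492 0.00580197 0.0642674 ]
touch 0.05499999999999998 [ 0.63290371 -0.00596383  0.05715941] 8.763594989047872 130.9417
132.6417
```

View pics/c10.png

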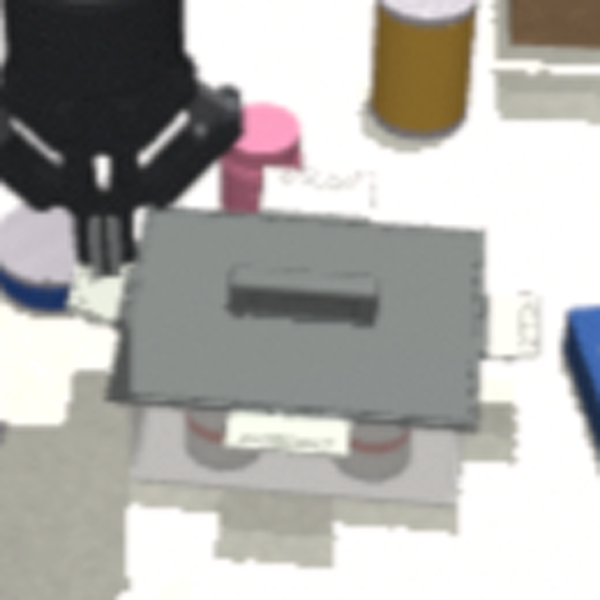

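The lid looks home, with all four tabs standing out: left (100,295), back (330,185), right (515,325), front (285,435). The closed tip is 28 mm above the TCP reading. I'll press the tabs now.

```bash
cat >> h.py <<'E'
def press(l,phi,zend=.031,lim=14):
    p=tub(l);q=best([*p,.05],phi);bot.move_pose([*p,.12],q);bot.movel([*p,.075],max_speed=.2);f0=np.array(bot.current_force());h=.075;fm=0
    while h>zend+1e-4:
        h=max(h-.004,zend);bot.movel([*p,h],max_speed=.08);f=bot.current_force()[2]-f0[2];fm=max(f,fm)
        if f>lim:break
    print(l,"z",bot.current_tool_pos().round(4),"fmax",round(fm,1),"f",(np.array(bot.current_force())-f0).round(1),round(bot.current_clock(),1));up(.12)
E
python3 - <<'E'
from h import *
bot.gripper_to(0)
press([0,-.102],TUBYAW)
press([.127,0],TUBYAW+np.pi/2)
c=bot.read_camera("side");print(bot.current_clock())
press([0,.102],TUBYAW)
press([-.127,0],TUBYAW+np.pi/2)
up(.16);bot.move_pose([.45,-.25,.3],best([.45,-.25,.3],0))
c=bot.read_camera("side");cv2.imwrite("pics/side11.png",c["frame"][:,:,::-1])
t=bot.read_camera("top");cv2.imwrite("pics/top11.png",t["frame"][:,:,::-1])
a=cv2.resize(c["frame"][190:320,270:400,::-1],(400,400),interpolation=cv2.INTER_CUBIC)
b=cv2.resize(t["frame"][170:300,285:415,::-1],(400,400),interpolation=cv2.INTER_CUBIC)
cv2.imwrite("pics/c11.png",np.clip(np.hstack([a,b])*1.2,0,255).astype(np.uint8))
E
```

```text
[0, -0.102] z [ 0.5452 -0.0952  0.0305] fmax 1.2 f [ 0.2 -1.7 -0.8] 136.9
[0.127, 0] z [ 0.6866 -0.0146  0.0304] fmax 0.1 f [ 1.3  0.5 -0.6] 141.9
142.425
[0, 0.102] z [0.5773 0.106  0.0305] fmax 0.4 f [-0.6  1.3 -1.2] 147.2
[-0.127, 0] z [0.4359 0.0253 0.0306] fmax 0 f [-0.8 -2.1 -1.4] 152.2
```

View pics/c11.png

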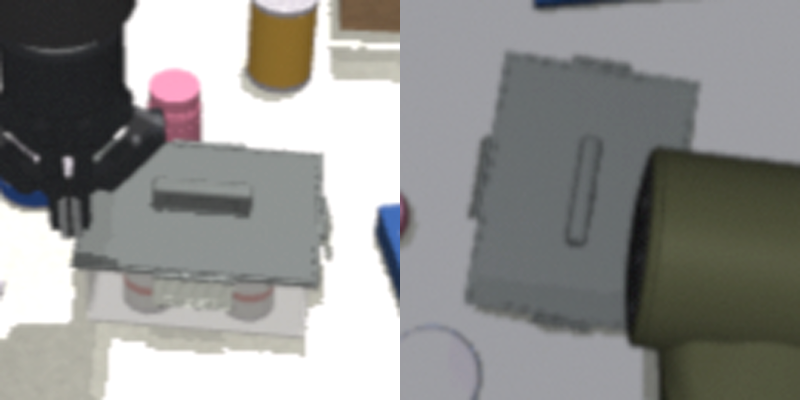

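All four tabs are folded: in the top crop the left tab (480,180), far tab (600,65) and near tab (560,320) barely protrude. To gain margin over 1.6 rad, I'll make a second pass slightly closer in and deeper.

Run:
```python
from h import *
press([0,-.1],TUBYAW,.027,8)
press([-.125,0],TUBYAW+np.pi/2,.027,8)
press([0,.1],TUBYAW,.027,8)
press([.125,0],TUBYAW+np.pi/2,.027,8)
up(.16);bot.move_pose([.36,.25,.35],best([.36,.25,.35],0))
c=bot.read_camera("side");cv2.imwrite("pics/side12.png",c["frame"][:,:,::-1])
t=bot.read_camera("top");cv2.imwrite("pics/top12.png",t["frame"][:,:,::-1])
a=cv2.resize(c["frame"][190:320,270:400,::-1],(400,400),interpolation=cv2.INTER_CUBIC)
b=cv2.resize(t["frame"][170:300,285:415,::-1],(400,400),interpolation=cv2.INTER_CUBIC)
cv2.imwrite("pics/c12.png",np.clip(np.hstack([a,b])*1.2,0,255).astype(np.uint8));print(bot.current_clock())
```

```text
[0, -0.1] z [ 0.5456 -0.0933  0.0266] fmax 0 f [-0.5 -0.5 -1.8] 158.7
[-0.125, 0] z [0.4379 0.025  0.0267] fmax 0.1 f [-0.3  0.6 -0.7] 163.7
[0, 0.1] z [0.577  0.104  0.0265] fmax 1.2 f [ 0.7  1.  -0.1] 169.0
[0.125, 0] z [ 0.6847 -0.0143  0.0265] fmax 0.2 f [ 0.6  0.2 -1.2] 174.5
177.35
```

View pics/c12.png

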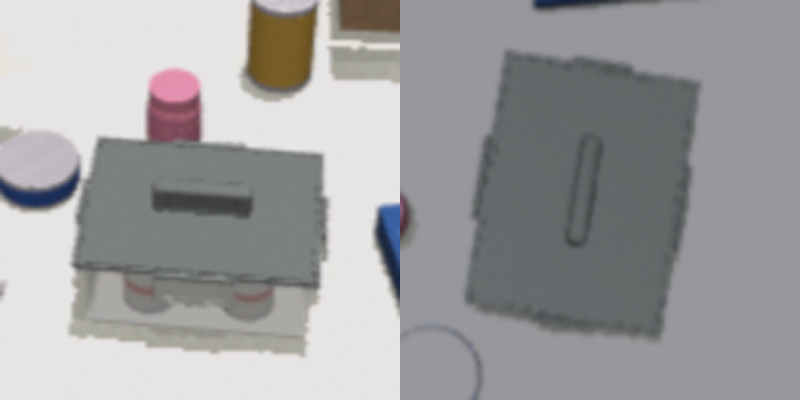

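The lid is home and level, and all four tabs hang close against the sides, tighter than before. Handing in.

```bash
python3 -c "
from rig import bot
print(bot.close_job())"
```

```text
the job is handed in; nothing more can be done
None
```

I handed the job in at about 177 s: both jars are in the tray, all four small tins are in the tub, and the lid is home with all four tabs pressed down. The final camera views agree, but I couldn't read the tab angles directly, and the hand-in gave no verdict.

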